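Crack-check the weld on the blue exhaust pipe

TASK

Take the yellow-handled crack probe out of its stand and run its tip slowly and steadily, at about 3 to 4 cm a second, along the weld on top of the blue pipe, from the green band to the red band, lightly touching the weld or at most about a centimetre above it and never pressing hard. Then stand the probe upright in its stand again, hanging by its guard, and let go.

Things in the scene. Friction and masses are not known exactly. Their poses are not given: they have to be found in the camera images.
- probe_grip (a point): centre of the probe's upright round yellow handle (28 mm across, 55 mm tall; thin black stripe near its top); z up along it. A black guard disc, 68 mm across and 6 mm thick, begins 27.5 mm below this point: keep fingers above it. Under the disc a steel stem, 10 mm across and 70 mm long, ends in the tip 103.5 mm below this point. Loose, about 0.2 kg; its guard rests on the stand
- probe_tip (a point): the probe's rounded brass tip, lowest point of the stem, on the handle's axis 103.5 mm below the handle's centre; z points up the stem
- blue_pipe: blue pipe, 60 mm across, 190 mm long, level in grey saddles fixed to the bench (a rust-brown one like it is a bystander). Origin on the bench under its middle; x along the pipe from green band to red band, z up. The straight silvery weld bead, 9 mm wide, runs along the very top, 78 mm above the origin, from x = -70 mm (middle of green band) to x = +70 mm (middle of red band)
- stand_seat (a point): centre of the hole in the upper face of the stand's steel ring, 88 mm above the bench, z up; the stand is fixed. Ring 90 mm across, round hole 40 mm. The stem goes down through the hole (free space below) and the guard lies flat on the ring, the handle's centre then 33.5 mm above this point and the tip 70 mm below it
Not all that is in view belongs to the job. What is shaped like the part that bears probe_grip but pink or purple is not meant.

How it is judged:
On the way, in this order (a step that is already met when the one before it is completed fails the run):
1. the probe's tip is over the green start of the weld on the blue pipe (within 15 mm along and across, and from touching to 15 mm above), moving slowly (x of probe_tip in the frame of blue_pipe between -0.085 and -0.055 m and y of probe_tip in the frame of blue_pipe between -0.015 and 0.015 m and z of probe_tip in the frame of blue_pipe between 0.066 and 0.093 m), for 0.25 s.
2. the probe's tip is over a quarter of the way along it on the blue pipe (within 15 mm along and across, and from touching to 15 mm above), moving slowly (x of probe_tip in the frame of blue_pipe between -0.05 and -0.02 m and y of probe_tip in the frame of blue_pipe between -0.015 and 0.015 m and z of probe_tip in the frame of blue_pipe between 0.066 and 0.093 m), for 0.25 s.
3. the probe's tip is over its middle on the blue pipe (within 15 mm along and across, and from touching to 15 mm above), moving slowly (x of probe_tip in the frame of blue_pipe between -0.015 and 0.015 m and y of probe_tip in the frame of blue_pipe between -0.015 and 0.015 m and z of probe_tip in the frame of blue_pipe between 0.066 and 0.093 m), for 0.25 s.
4. the probe's tip is over three quarters of the way along it on the blue pipe (within 15 mm along and across, and from touching to 15 mm above), moving slowly (x of probe_tip in the frame of blue_pipe between 0.02 and 0.05 m and y of probe_tip in the frame of blue_pipe between -0.015 and 0.015 m and z of probe_tip in the frame of blue_pipe between 0.066 and 0.093 m), for 0.25 s.
5. the probe's tip is over its red end on the blue pipe (within 15 mm along and across, and from touching to 15 mm above), moving slowly (x of probe_tip in the frame of blue_pipe between 0.055 and 0.085 m and y of probe_tip in the frame of blue_pipe between -0.015 and 0.015 m and z of probe_tip in the frame of blue_pipe between 0.066 and 0.093 m), for 0.25 s.
At the end, for the whole second after the job is handed in: the probe hangs upright (within 10 degrees) in its stand, the guard lying on the ring (handle's centre within 18 mm of the hole's axis and 28 to 40 mm above the ring), released and staying there (horizontal distance between probe_grip and stand_seat below 0.018 m and z of probe_grip in the frame of stand_seat between 0.028 and 0.04 m and angle between probe_grip's own z axis and vertical below 0.175 rad); the robot touches nothing.
It fails at once if the blue pipe is pressed or struck hard (over 30 N) (contact force between blue_pipe and anything else above 30 N).
It also fails if it takes over 56 s, if anything falls off the work surface, if the arm or the gripper's body presses on something with over 40 N, if the wrist force passes 120 N, or if a joint passes its speed limit or range.

ROBOT

A 6-joint arm with a two-finger parallel gripper is mounted at the origin on the work surface. World frame = base frame: x ahead of the robot, y to its left, z up, the work surface at z = 0. Lengths are in m, angles in rad, forces in N, time in s.
With the tool pointing down it reaches from about 0.375 to 0.9 m from the base axis. Payload 3.1 kg.
Tool frame: the origin (TCP) lies at the very end of the fingers, on their centre line; the grasp point (between the pads) lies 19 mm behind it (tcp_to_grasp is the distance from the TCP to the grasp point, in m); z points along the fingers, y is the line along which they close (so a half turn about z gives the same grasp; the last joint's range is limited). The gripper opens to 87 mm and grips with 3 to 60 N. Pads are 19 mm wide; open, the fingers measure 117 mm over their backs; the gripper's body (75 mm by 190 mm) begins 51 mm behind the grasp point.
Start: joints at [-1.429, 0.527, 1.433, -0, 1.181, -0.178], TCP at [0.197, -0.593, 0.184] pointing down, gripper open.
Joint ranges: [-3.08, 3.08], [-0.75, 2.2], [0.22, 2.44], [-1.43, 4.57], [0, 2.65], [-2.85, 2.85]. Speed limits (rad/s): [2.79, 2.79, 3.14, 3.14, 3.14, 3.14].

INTERFACE

Orientations are given as a rotation vector (axis times angle).
In Python, from station import read_state, grab_frame, get_calibration, finish_job, tcp_to_grasp gives the robot as it stands.
- The arm moves only by the tool step_arm, never from a script. Its argument "increments" is a list of rows, each a list of 7 numbers: the shift along the world's x, y, z in cm, then the turn, a rotation vector about the world's x, y, z in rad, then the opening, from 0 (shut) to 1 (fully open). In form: [[x, y, z, rx, ry, rz, claw], ...]. A call has 1 to 10 rows; each row is the pose to reach, as a shift and turn from the pose commanded when the call began; what a row does not reach only later rows make up. A row lasts 1/10 s, in which the tool goes at most 50 mm and 8.59 degrees, less where a joint would pass 70% of its speed; a pose out of reach is approached as far as the arm can. A call with a gripper value outside its range is refused whole. The fingers move at their own pace and stop on an object; "squeeze" is the grip in N (left out, the last holds). Time passes only in rows, so rows that repeat a pose let the fingers close. It gives the time, the measured TCP pose, the force, the opening and the grip force at its end, in the units of the state.
- read_state(): the state, without advancing time (a new reading comes with each control period).
- grab_frame(name): name is "side" or "top"; returns the picture (480x640x3 uint8, blue, green, red); there is no depth.
- get_calibration(name): a dict with "camera_matrix" (3x3 intrinsics, pixels), "eye" and "attitude" of the camera in the world. Camera axes: x right, y down, z forward; pixel columns grow to the right and rows downward; lengths in m; the calibration is good to about 2 mm. A picture is of the moment at which its call begins. get_calibration takes no time and is no camera call.
- finish_job(): hands the job in; it is judged then, once.
The state is a dict: "t": time; "q": joint angles; "joint_vel": joint speeds; "effort": joint torques, N m; "tcp_pos": TCP position; "orientation": TCP orientation; "contact_force": force on the tool from outside, world axes, zero at the start; "torque": the same for the moment, N m; "grip_width": opening from 0.0 (shut) to 1.0 (fully open); "finger_force": force on a finger pad.
Only numpy, scipy, OpenCV 4.12 (cv2) and the standard library are available. Lean on these libraries where they do the work, as an engineer would, in place of code of your own. Each camera call takes 0.05 s, during which the arm holds its last target. There are 200 camera calls.

## Working session

There is one attempt and no reset: what is moved stays moved. The work goes in short steps, Python scripts to look and compute and a tool call to move; the robot and the scene stay as the last step left them, time stands still between calls to the robot, and variables do not carry over. Pictures are saved under pics/ and viewed, at most 10 in all, crops included, and the job is handed in when it is done.

Besides the shell and the picture viewer there is one more tool, called in YAML: its name, and indented under it one key for each argument. step_arm: Moves the arm, as the interface text tells. Its arguments: {"type":"object","properties":{"increments":{"type":"array","items":{"type":"array","items":{"type":"number"}}},"squeeze":{"type":"number"}},"required":["increments"]}

```bash
mkdir -p pics; python3 - <<'E'
from station import *
import cv2
for n in("side","top"):
    cv2.imwrite(f"pics/{n}0.png",grab_frame(n)); c=get_calibration(n); print(n,c)
s=read_state(); print(s, tcp_to_grasp)
E
```

```text
side {'camera_matrix': array([[520.47046747,   0.        , 314.28630198],
       [  0.        , 520.47046747, 238.63246967],
       [  0.        ,   0.        ,   1.        ]]), 'eye': array([0.49546468, 0.5004757 , 0.67289014]), 'attitude': array([-0.08365267,  2.91856225, -1.07110366])}
top {'camera_matrix': array([[452.7422748 ,   0.        , 319.5995642 ],
       [  0.        , 452.7422748 , 245.69127416],
       [  0.        ,   0.        ,   1.        ]]), 'eye': array([ 0.42370397, -0.0133229 ,  0.73506085]), 'attitude': array([-2.15329893,  2.14185402, -0.11731891])}
{'t': 0.1, 'q': array([-1.42946590e+00,  5.28366526e-01,  1.43376996e+00, -5.74503133e-05,
        1.18142083e+00, -1.78494557e-01]), 'joint_vel': array([ 0.00177858, -0.00234758, -0.00337113,  0.00112132,  0.00025325,
       -0.00134901]), 'effort': array([-6.23429751e-04, -4.40985096e+01, -1.77150357e+01,  6.35422859e-02,
        5.33865974e-02, -2.99493729e-05]), 'tcp_pos': array([ 0.19640774, -0.59255646,  0.18297502]), 'orientation': array([-3.09956407e+00, -4.99962438e-01,  2.60809087e-05]), 'contact_force': array([ 0.15656164,  0.52597323, -0.27043702]), 'torque': array([-0.03642306,  0.02875593, -0.01565965]), 'finger_force': 0.0, 'grip_width': 1.0015480795123315} 0.0187
```

View pics/side0.png

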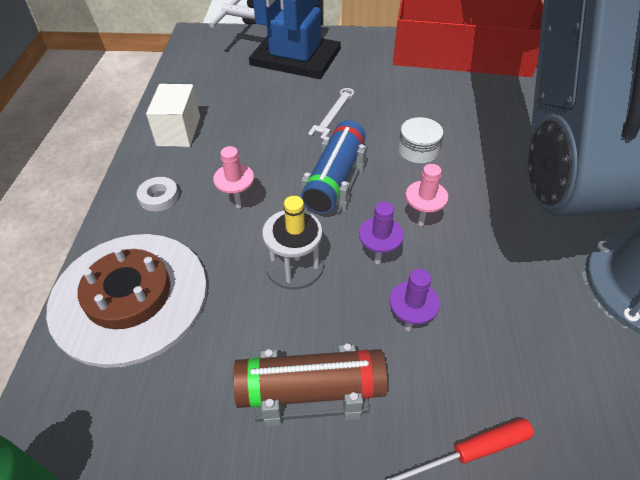

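View pics/top0.png

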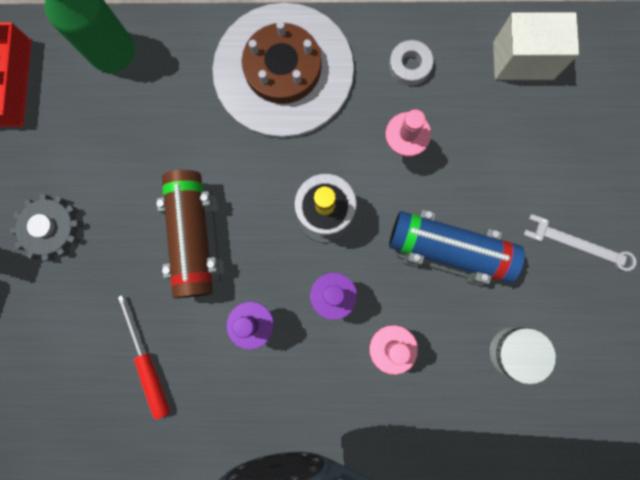

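The side view shows the yellow handle at about (294,215), the stand ring at (293,235), and the blue pipe from green (322,188) to red (350,133). In the top view the handle is at (324,202), the ring at (325,207), and the pipe bands at green (411,233) and red (503,260).

```bash
cat > h.py <<'E'
import cv2,numpy as np
from station import *
from scipy.spatial.transform import Rotation as R
def ray(n,p):
    c=get_calibration(n);K=c["camera_matrix"];d=np.linalg.inv(K)@[p[0],p[1],1]
    d=R.from_rotvec(c["attitude"]).apply(d);return c["eye"],d/np.linalg.norm(d)
def plane(n,p,z):
    e,d=ray(n,p);return e+d*(z-e[2])/d[2]
def tri(ps,pt):
    A=np.zeros((3,3));b=np.zeros(3);L=[ray("side",ps),ray("top",pt)]
    for e,d in L:
        M=np.eye(3)-np.outer(d,d);A+=M;b+=M@e
    x=np.linalg.solve(A,b);return x,[round(1e3*np.linalg.norm(np.cross(x-e,d)),1) for e,d in L]
def mask(im,lo,hi,box):
    m=cv2.inRange(cv2.cvtColor(im,cv2.COLOR_BGR2HSV),np.array(lo),np.array(hi))
    k=np.zeros_like(m);x0,y0,x1,y1=box;k[y0:y1,x0:x1]=m[y0:y1,x0:x1];return k
def cen(m): return np.argwhere(m>0).mean(0)[::-1]
E
python3 - <<'E'
from h import *
np.set_printoptions(precision=4,suppress=True)
B={"side":dict(st=(255,190,330,260),pipe=(295,115,375,220)),"top":dict(st=(285,165,365,250),pipe=(380,200,535,295))}
P={}
for n in B:
    im=cv2.imread(f"pics/{n}0.png");b=B[n];r={}
    y=mask(im,(22,120,80),(35,255,255),b["st"]);r["yel"]=cen(y)
    yy=np.argwhere(y>0);print(n,"yellow bbox",yy.min(0),yy.max(0),len(yy))
    w=mask(im,(0,0,110),(180,60,255),b["st"])
    c=max(cv2.findContours(w,cv2.RETR_EXTERNAL,cv2.CHAIN_APPROX_NONE)[0],key=cv2.contourArea)
    print(" ring",cv2.fitEllipse(c),cv2.boundingRect(c))
    g=mask(im,(45,120,60),(80,255,255),b["pipe"]);rd=mask(im,(0,140,60),(8,255,255),b["pipe"])|mask(im,(172,140,60),(180,255,255),b["pipe"])
    gc,rc=cen(g),cen(rd);blue=mask(im,(100,120,30),(130,255,255),b["pipe"])
    hull=cv2.convexHull(cv2.findNonZero(g|rd|blue));hm=np.zeros_like(g);cv2.fillConvexPoly(hm,hull,255);hm=cv2.erode(hm,np.ones((9,9)))
    weld=mask(im,(0,0,120),(180,90,255),b["pipe"])&hm
    vx,vy,x0,y0=cv2.fitLine(cv2.findNonZero(weld),cv2.DIST_HUBER,0,.01,.01).ravel();d=np.array([vx,vy]);o=np.array([x0,y0])
    t=(np.argwhere(weld>0)[:,::-1]-o)@d;print(" weld n",len(t),"ends",o+d*t.min(),o+d*t.max())
    # band axis (across pipe) by regression: intersect weld line with band's long axis
    for k,m in(("g",g),("r",rd)):
        q=(np.argwhere(m>0)[:,::-1]-o); c=q.mean(0); nn=np.array([-d[1],d[0]])
        s=q@nn; tt=q@d; near=abs(s)<7; r[k]=o+d*tt[near].mean()
    r["ring"]=np.array(cv2.fitEllipse(c0:=cv2.convexHull(c))[0]) 
    print(" g,r",r["g"],r["r"],gc,rc,"yel",r["yel"],"ring",r["ring"]);P[n]=r
for k in("yel","ring","g","r"):print(k,*tri(P["side"][k],P["top"][k]))
print("top-plane: ring",plane("top",P["top"]["ring"],.088),plane("side",P["side"]["ring"],.088))
for k in "gr":print(k,plane("top",P["top"][k],.078),plane("side",P["side"][k],.078))
E
```

```text
side yellow bbox [196 284] [234 304] 656
 ring ((287.9699401855469, 226.55189514160156), (69.39765167236328, 74.37279510498047), 86.44169616699219) (255, 190, 75, 70)
 weld n 291 ends [320.9322 178.4821] [347.649  126.8185]Traceback (most recent call last):
  File "<stdin>", line 22, in <module>
cv2.error: OpenCV(4.12.0) /io/opencv/modules/imgproc/src/convhull.cpp:143: error: (-215:Assertion failed) total >= 0 && (depth == CV_32F || depth == CV_32S) in function 'convexHull'
```

```bash
cat > m.py <<'E'
from h import *
np.set_printoptions(precision=4,suppress=True)
B={"side":dict(st=(255,190,330,260),pipe=(295,115,375,220)),"top":dict(st=(285,165,365,250),pipe=(380,200,535,295))}
P={}
for n in B:
    im=cv2.imread(f"pics/{n}0.png");b=B[n];r={}
    y=mask(im,(22,120,80),(35,255,255),b["st"]);r["yel"]=cen(y)
    yy=np.argwhere(y>0);print(n,"yellow bbox",yy.min(0),yy.max(0),len(yy))
    w=mask(im,(0,0,150),(180,60,255),b["st"])
    C=max(cv2.findContours(w,cv2.RETR_EXTERNAL,cv2.CHAIN_APPROX_NONE)[0],key=cv2.contourArea);C=cv2.convexHull(C)
    print(" ring",cv2.fitEllipse(C),cv2.boundingRect(C));r["ring"]=np.array(cv2.fitEllipse(C)[0])
    bl=cv2.inRange(im,(0,0,0),(45,45,45))&mask(im,(0,0,0),(180,255,45),b["st"])
    D=max(cv2.findContours(bl,cv2.RETR_EXTERNAL,cv2.CHAIN_APPROX_NONE)[0],key=cv2.contourArea)
    print(" guard",cv2.fitEllipse(cv2.convexHull(D)));r["guard"]=np.array(cv2.fitEllipse(cv2.convexHull(D))[0])
    g=mask(im,(45,120,60),(80,255,255),b["pipe"]);rd=mask(im,(0,140,60),(8,255,255),b["pipe"])|mask(im,(172,140,60),(180,255,255),b["pipe"])
    blue=mask(im,(100,120,30),(130,255,255),b["pipe"])
    hull=cv2.convexHull(cv2.findNonZero(g|rd|blue));hm=np.zeros_like(g);cv2.fillConvexPoly(hm,hull,255);hm=cv2.erode(hm,np.ones((9,9)))
    weld=mask(im,(0,0,120),(180,90,255),b["pipe"])&hm
    vx,vy,x0,y0=cv2.fitLine(cv2.findNonZero(weld),cv2.DIST_HUBER,0,.01,.01).ravel();d=np.array([vx,vy]);o=np.array([x0,y0])
    t=(np.argwhere(weld>0)[:,::-1]-o)@d;print(" weld n",len(t),"ends",o+d*t.min(),o+d*t.max())
    nn=np.array([-d[1],d[0]])
    for k,m in(("g",g),("r",rd)):
        q=np.argwhere(m>0)[:,::-1]-o; near=abs(q@nn)<7; r[k]=o+d*(q@d)[near].mean()
    print(" ",{k:v.round(1) for k,v in r.items()});P[n]=r
for k in P["top"]:print(k,*tri(P["side"][k],P["top"][k]))
for k in "gr":print(k,plane("top",P["top"][k],.078),plane("side",P["side"][k],.078))
for n in P:print(n,plane(n,P[n]["ring"],.088),plane(n,P[n]["guard"],.094))
E
python3 m.py
```

```text
side yellow bbox [196 284] [234 304] 656
 ring ((290.2392883300781, 233.61700439453125), (50.43315124511719, 62.901695251464844), 63.71269989013672) (262, 210, 60, 50)Traceback (most recent call last):
  File "m.py", line 14, in <module>
    print(" guard",cv2.fitEllipse(cv2.convexHull(D)));r["guard"]=np.array(cv2.fitEllipse(cv2.convexHull(D))[0])
                   ~~~~~~~~~~~~~~^^^^^^^^^^^^^^^^^^^
cv2.error: OpenCV(4.12.0) /io/opencv/modules/imgproc/src/shapedescr.cpp:361: error: (-201:Incorrect size of input array) There should be at least 5 points to fit the ellipse in function 'fitEllipseNoDirect'
```

```bash
sed -i '/bl=cv2/d;/D=max/d;/" guard"/d;s/,plane(n,P\[n\]\["guard"\],.094)//' m.py; sed -i 's/(255,190,330,260)/(255,190,330,255)/;s/(0,0,150)/(0,0,120)/' m.py; python3 m.py
python3 - <<'E'
import cv2
a=cv2.imread('pics/side0.png')[180:300,240:390];b=cv2.imread('pics/top0.png')[160:280,280:430]
cv2.imwrite('pics/crop1.png',cv2.resize(cv2.hconcat([a,b]),(800,320)))
print(a[::10,53].mean(1),a[52,::8].mean(1))
E
```

```text
side yellow bbox [196 284] [234 304] 656
 ring ((284.69378662109375, 225.56747436523438), (72.94107055664062, 80.33959197998047), 46.16360855102539) (255, 190, 70, 65)
 weld n 291 ends [320.9322 178.4821] [347.649  126.8185]
  {'yel': array([293.9, 214.8]), 'ring': array([284.7, 225.6]), 'g': array([321.1, 178.1]), 'r': array([346.7, 128.6])}
top yellow bbox [186 313] [214 335] 528
 ring ((324.55755615234375, 203.0893096923828), (61.349544525146484, 62.94869613647461), 62.596317291259766) (294, 173, 62, 61)
 weld n 652 ends [410.8201 229.6197] [508.9663 258.116 ]
  {'yel': array([324.2, 199.6]), 'ring': array([324.6, 203.1]), 'g': array([412.6, 230.1]), 'r': array([506.8, 257.5])}
yel [ 0.5639 -0.0079  0.1243] [np.float64(1.7), np.float64(1.7)]
ring [ 0.5721 -0.0089  0.0968] [np.float64(5.1), np.float64(5.1)]
g [ 0.5306 -0.1377  0.0761] [np.float64(0.7), np.float64(0.7)]
r [ 0.4908 -0.2737  0.0748] [np.float64(0.9), np.float64(0.9)]
g [ 0.531  -0.1375  0.078 ] [ 0.5298 -0.1355  0.078 ]
r [ 0.4914 -0.2726  0.078 ] [ 0.49   -0.2693  0.078 ]
side [ 0.5785 -0.0182  0.088 ]
top [ 0.5688 -0.0084  0.088 ]
[117.33333333 114.33333333 200.33333333 173.66666667 170.33333333
 168.          58.         222.          65.33333333  65.66666667
 114.66666667 111.66666667] [115.         117.33333333 116.         225.         198.66666667
  56.         103.66666667 161.66666667  58.          56.
 218.         114.33333333 114.         115.33333333 111.66666667
 141.66666667 142.66666667 103.33333333 103.66666667]
```

View pics/crop1.png

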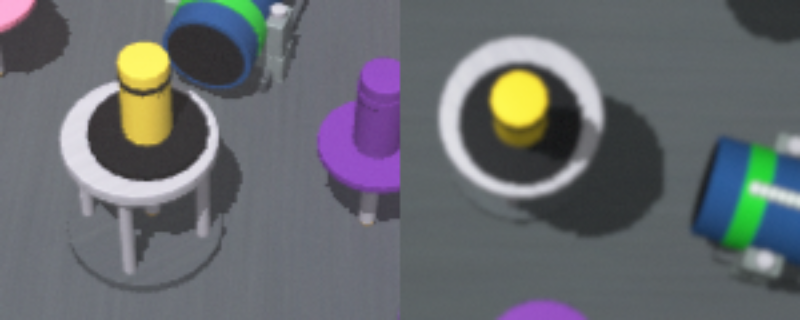

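The crop shows the probe seated in the stand, with the side-view ring ellipse centred near (292.3,231.2) and the top-view ring near (325,203.5). The top of the handle in the top view is near (324.6,196.8).

```bash
python3 - <<'E'
from h import *
np.set_printoptions(precision=4,suppress=True)
print("ring",tri((292.3,231.2),(325,203.5)),plane("side",(292.3,231.2),.088),plane("top",(325,203.5),.088))
print("cap",tri((293.8,201.5),(324.6,196.8)),plane("side",(293.8,201.5),.149),plane("top",(324.6,196.8),.149))
s=read_state();print(R.from_rotvec(s["orientation"]).as_matrix())
E
```

```text
ring (array([ 0.5674, -0.0089,  0.0868]), [np.float64(1.1), np.float64(1.1)]) [ 0.5661 -0.0075  0.088 ] [ 0.5682 -0.0091  0.088 ]
cap (array([ 0.5623, -0.0088,  0.1505]), [np.float64(1.0), np.float64(1.0)]) [ 0.5615 -0.0099  0.149 ] [ 0.5637 -0.0089  0.149 ]
[[ 0.9493  0.3144 -0.0003]
 [ 0.3144 -0.9493  0.0019]
 [ 0.0003 -0.0019 -1.    ]]
```

step_arm:
  increments:
    - [0, 0, 4, 0, 0, 0, 1]
    - [0, 0, 8, 0, 0, 0, 1]
    - [2, 3.2, 10, 0, 0, 0, 1]
    - [4, 6.4, 10, 0, 0, 0, 1]
    - [6.5, 10.4, 10, 0, 0, 0, 1]
    - [9, 14.4, 10, 0, 0, 0, 1]
    - [11.5, 18.4, 10, 0, 0, 0, 1]
    - [14, 22.4, 10, 0, 0, 0, 1]
    - [16.5, 26.4, 10, 0, 0, 0, 1]
    - [19, 30.4, 10, 0, 0, 0, 1]
  squeeze: 25

```text
t: 1.1
tcp_pos: [0.387, -0.2873, 0.2836]
orientation: [-3.101, -0.499, 0.0]
contact_force: [0.9, -0.2, -0.3]
grip_width: 0.998
finger_force: 0.0
```

step_arm:
  increments:
    - [2.5, 4, 0, 0, 0, 0, 1]
    - [5, 8, 0, 0, 0, 0, 1]
    - [7.5, 12, 0, 0, 0, 0, 1]
    - [10, 16, 0, 0, 0, 0, 1]
    - [12.5, 20, -2, 0, 0, 0, 1]
    - [15, 24, -4, 0, 0, 0, 1]
    - [16.5, 26.5, -6, 0, 0, 0, 1]
    - [17.6, 27.9, -8, 0, 0, 0, 1]
    - [17.6, 27.9, -9, 0, 0, 0, 1]
    - [17.6, 27.9, -9, 0, 0, 0, 1]

```text
t: 2.1
tcp_pos: [0.5607, -0.0099, 0.1919]
orientation: [-3.1, -0.501, 0.008]
contact_force: [-0.9, 0.5, 0.3]
grip_width: 0.999
finger_force: 0.0
```

```bash
python3 - <<'E'
from h import *
s=read_state();print(s["tcp_pos"],s["orientation"])
im=grab_frame("side");cv2.imwrite("pics/s1.png",cv2.resize(im[60:300,190:430],(600,600)))
E
```

```text
[ 0.5607072  -0.00994647  0.1918612 ] [-3.09994016 -0.50146156  0.00765953]
```

View pics/s1.png

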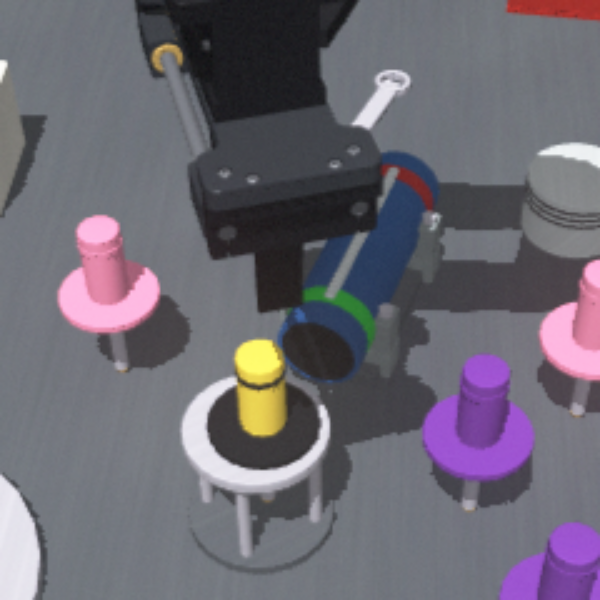

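The gripper is above the probe, and the handle sits in the ring at crop (260,390), undisturbed. I'll lower and grip.

step_arm:
  increments:
    - [0.1, 0, -2, 0, 0, 0, 1]
    - [0.1, 0, -4, 0, 0, 0, 1]
    - [0.1, 0, -6, 0, 0, 0, 1]
    - [0.1, 0, -7.5, 0, 0, 0, 1]
    - [0.1, 0, -8.5, 0, 0, 0, 1]
    - [0.1, 0, -8.6, 0, 0, 0, 1]
    - [0.1, 0, -8.6, 0, 0, 0, 1]
    - [0.1, 0, -8.6, 0, 0, 0, 0.6]
    - [0.1, 0, -8.6, 0, 0, 0, 0.4]
    - [0.1, 0, -8.6, 0, 0, 0, 0.2]
  squeeze: 25

```text
t: 3.15
tcp_pos: [0.5639, -0.0103, 0.1085]
orientation: [3.101, 0.5, 0.002]
contact_force: [-0.3, -0.5, 0.9]
grip_width: 0.812
finger_force: 0.0
```

step_arm:
  increments:
    - [0, 0, 0, 0, 0, 0, 0.1]
    - [0, 0, 0, 0, 0, 0, 0.1]
    - [0, 0, 0, 0, 0, 0, 0.1]
    - [0, 0, 0, 0, 0, 0, 0.1]
    - [0, 0, 0, 0, 0, 0, 0.1]
    - [0, 0, 0, 0, 0, 0, 0.1]

```text
t: 3.75
tcp_pos: [0.5631, -0.0097, 0.1078]
orientation: [-3.1, -0.5, 0.001]
contact_force: [-0.9, 1.3, 1.0]
grip_width: 0.303
finger_force: 25.0
```

step_arm:
  increments:
    - [0, 0, 1, 0, 0, 0, 0.1]
    - [0, 0, 2.5, 0, 0, 0, 0.1]
    - [0, 0, 4.5, 0, 0, 0, 0.1]
    - [0, 0, 6.5, 0, 0, 0, 0.1]
    - [0, 0, 8.5, 0, 0, 0, 0.1]
    - [0, 0, 10, 0, 0, 0, 0.1]
    - [0, 0, 11, 0, 0, 0, 0.1]
    - [0, 0, 11, 0, 0, 0, 0.1]
    - [0, 0, 11, 0, 0, 0, 0.1]

```text
t: 4.65
tcp_pos: [0.563, -0.0103, 0.2175]
orientation: [-3.101, -0.5, 0.001]
contact_force: [0.4, -0.2, -2.4]
grip_width: 0.3
finger_force: 25.0
```

```bash
python3 - <<'E'
from h import *
s=read_state();print(s["tcp_pos"],s["grip_width"],s["contact_force"])
im=grab_frame("side");cv2.imwrite("pics/s2full.png",im);cv2.imwrite("pics/s2.png",cv2.resize(im[100:280,210:390],(600,600)))
cv2.imwrite("pics/t2full.png",grab_frame("top"))
E
```

```text
[ 0.56303509 -0.01028038  0.21749159] 0.2996387898525394 [ 0.35453942 -0.23923154 -2.37625479]
```

View pics/s2.png

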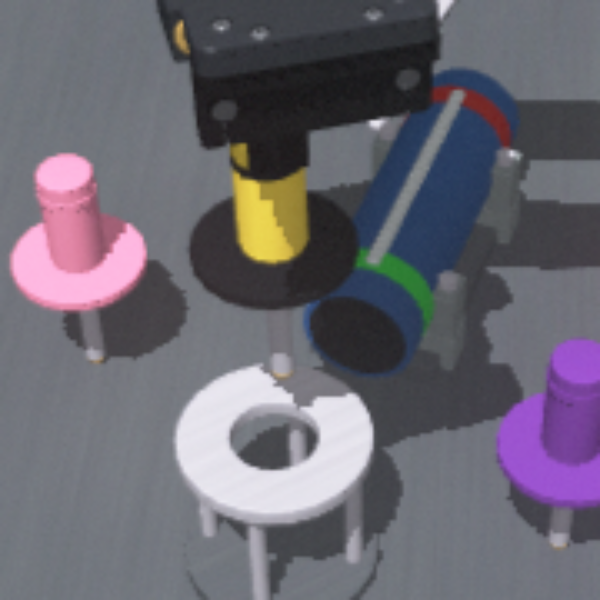

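The probe is held upright, with its tip at crop (282,374), which is full-image (294.6,212.2). The empty hole is centred at about (292.2,230.8).

```bash
python3 - <<'E'
from h import *
print("tip",plane("side",(294.6,212.4),.128)); print("hole",plane("side",(292.2,230.8),.088))
im=cv2.imread("pics/t2full.png")
w=mask(im,(0,0,140),(180,60,255),(285,165,365,250));print((w>0).sum(),cen(w))
E
```

```text
tip [ 0.56112861 -0.00866107  0.128     ]
hole [ 0.56630014 -0.00829918  0.088     ]
0 [nan nan]h.py:17: RuntimeWarning: Mean of empty slice.
  def cen(m): return np.argwhere(m>0).mean(0)[::-1]
  ret = um.true_divide(
```

step_arm:
  increments:
    - [-0.5, -2, 0, 0, 0, 0, 0.1]
    - [-1.2, -4.5, 0, 0, 0, 0, 0.1]
    - [-2, -7.5, 0, 0, 0, 0, 0.1]
    - [-2.6, -10, 0, 0, 0, 0, 0.1]
    - [-3, -11.8, 0, 0, 0, 0, 0.1]
    - [-3.3, -12.7, 0, 0, 0, 0, 0.1]
    - [-3.3, -12.7, -1, 0, 0, 0, 0.1]
    - [-3.3, -12.7, -2, 0, 0, 0, 0.1]
    - [-3.3, -12.7, -2.5, 0, 0, 0, 0.1]
    - [-3.3, -12.7, -2.5, 0, 0, 0, 0.1]

```text
t: 5.75
tcp_pos: [0.5295, -0.1358, 0.1912]
orientation: [-3.099, -0.502, 0.005]
contact_force: [0.6, -0.2, -2.5]
grip_width: 0.297
finger_force: 25.0
```

```bash
python3 - <<'E'
from h import *
s=read_state();print(s["tcp_pos"],s["grip_width"],s["contact_force"])
im=grab_frame("side");cv2.imwrite("pics/s3.png",cv2.resize(im[100:240,270:410],(600,600)))
E
```

```text
[ 0.52954413 -0.13578508  0.19121424] 0.29726638211394485 [ 0.554226   -0.21739414 -2.54470563]
```

View pics/s3.png

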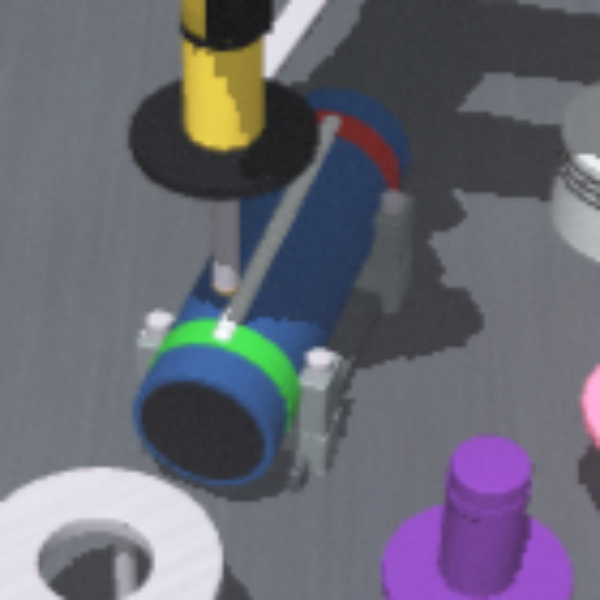

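The tip is at crop (224,292), about 2 cm above the weld's green end at (226,328), and lined up with it. I'll lower to just above the weld and scan.

step_arm:
  increments:
    - [0, 0, -0.4, 0, 0, 0, 0.1]
    - [0, 0, -0.8, 0, 0, 0, 0.1]
    - [0, 0, -1.2, 0, 0, 0, 0.1]
    - [0, 0, -1.5, 0, 0, 0, 0.1]
    - [0, 0, -1.7, 0, 0, 0, 0.1]
    - [0, 0, -1.8, 0, 0, 0, 0.1]
    - [0, 0, -1.8, 0, 0, 0, 0.1]
    - [0, 0, -1.8, 0, 0, 0, 0.1]
    - [0, 0, -1.8, 0, 0, 0, 0.1]
    - [0, 0, -1.8, 0, 0, 0, 0.1]

```text
t: 6.8
tcp_pos: [0.5306, -0.1374, 0.175]
orientation: [3.101, 0.5, 0.0]
contact_force: [0.1, -0.0, -1.8]
grip_width: 0.299
finger_force: 25.0
```

```bash
python3 - <<'E'
from h import *
s=read_state();print(s["tcp_pos"],s["grip_width"],s["contact_force"])
im=grab_frame("side");cv2.imwrite("pics/s4.png",cv2.resize(im[130:220,270:390],(800,600),interpolation=cv2.INTER_CUBIC))
E
```

```text
[ 0.53061191 -0.13736324  0.17499824] 0.29949720768120325 [ 0.0982693  -0.01058644 -1.82312317]
```

View pics/s4.png

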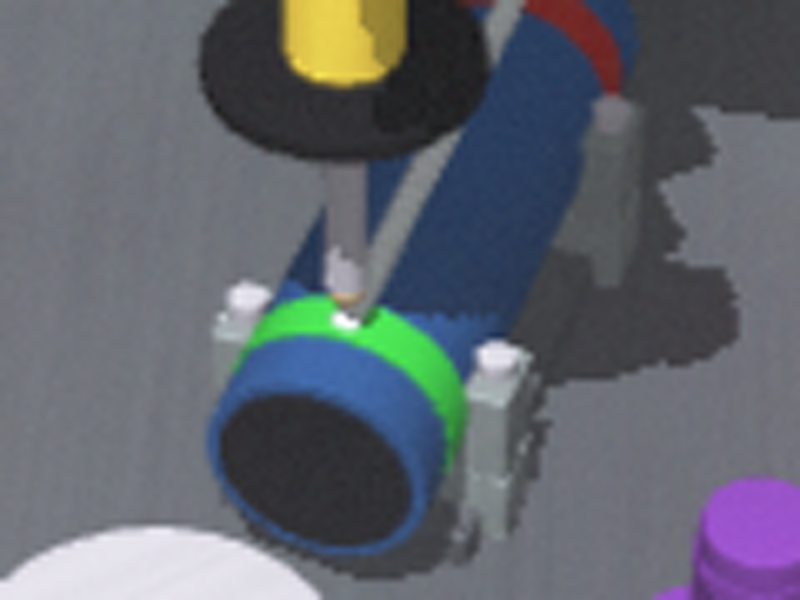

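The tip is at crop (345,303), a few mm above the weld start at (347,318). I'll scan along the weld now.

step_arm:
  increments:
    - [-0.1, -0.34, -0.05, 0, 0, 0, 0.1]
    - [-0.2, -0.67, -0.1, 0, 0, 0, 0.1]
    - [-0.29, -1.01, -0.15, 0, 0, 0, 0.1]
    - [-0.39, -1.34, -0.2, 0, 0, 0, 0.1]
    - [-0.49, -1.68, -0.2, 0, 0, 0, 0.1]
    - [-0.59, -2.02, -0.2, 0, 0, 0, 0.1]
    - [-0.69, -2.35, -0.2, 0, 0, 0, 0.1]
    - [-0.78, -2.69, -0.2, 0, 0, 0, 0.1]
    - [-0.88, -3.02, -0.2, 0, 0, 0, 0.1]
    - [-0.98, -3.36, -0.2, 0, 0, 0, 0.1]

```text
t: 7.85
tcp_pos: [0.5206, -0.1712, 0.1729]
orientation: [3.101, 0.5, 0.0]
contact_force: [-0.6, 1.1, -2.6]
grip_width: 0.3
finger_force: 25.0
```

step_arm:
  increments:
    - [-0.1, -0.34, 0, 0, 0, 0, 0.1]
    - [-0.2, -0.67, 0, 0, 0, 0, 0.1]
    - [-0.29, -1.01, 0, 0, 0, 0, 0.1]
    - [-0.39, -1.34, 0, 0, 0, 0, 0.1]
    - [-0.49, -1.68, 0, 0, 0, 0, 0.1]
    - [-0.59, -2.02, 0, 0, 0, 0, 0.1]
    - [-0.69, -2.35, 0, 0, 0, 0, 0.1]
    - [-0.78, -2.69, 0, 0, 0, 0, 0.1]
    - [-0.88, -3.02, 0, 0, 0, 0, 0.1]
    - [-0.98, -3.36, 0, 0, 0, 0, 0.1]

```text
t: 8.85
tcp_pos: [0.5108, -0.2048, 0.1728]
orientation: [-3.101, -0.5, 0.0]
contact_force: [0.4, -0.2, -2.7]
grip_width: 0.299
finger_force: 25.0
```

step_arm:
  increments:
    - [-0.1, -0.34, 0, 0, 0, 0, 0.1]
    - [-0.2, -0.67, 0, 0, 0, 0, 0.1]
    - [-0.29, -1.01, 0, 0, 0, 0, 0.1]
    - [-0.39, -1.34, 0, 0, 0, 0, 0.1]
    - [-0.49, -1.68, 0, 0, 0, 0, 0.1]
    - [-0.59, -2.02, 0, 0, 0, 0, 0.1]
    - [-0.69, -2.35, 0, 0, 0, 0, 0.1]
    - [-0.78, -2.69, 0, 0, 0, 0, 0.1]
    - [-0.88, -3.02, 0, 0, 0, 0, 0.1]
    - [-0.98, -3.36, 0, 0, 0, 0, 0.1]

```text
t: 9.85
tcp_pos: [0.501, -0.2384, 0.1729]
orientation: [-3.102, -0.5, -0.0]
contact_force: [-0.8, -0.8, -2.0]
grip_width: 0.3
finger_force: 25.0
```

step_arm:
  increments:
    - [-0.1, -0.34, 0, 0, 0, 0, 0.1]
    - [-0.2, -0.67, 0, 0, 0, 0, 0.1]
    - [-0.29, -1.01, 0, 0, 0, 0, 0.1]
    - [-0.39, -1.34, 0, 0, 0, 0, 0.1]
    - [-0.49, -1.68, 0, 0, 0, 0, 0.1]
    - [-0.59, -2.02, 0, 0, 0, 0, 0.1]
    - [-0.69, -2.35, 0, 0, 0, 0, 0.1]
    - [-0.78, -2.69, 0, 0, 0, 0, 0.1]
    - [-0.88, -3.02, 0, 0, 0, 0, 0.1]
    - [-0.98, -3.36, 0, 0, 0, 0, 0.1]

```text
t: 10.85
tcp_pos: [0.4912, -0.272, 0.1728]
orientation: [-3.101, -0.5, 0.0]
contact_force: [-0.5, -0.7, -2.1]
grip_width: 0.299
finger_force: 25.0
```

step_arm:
  increments:
    - [0, 0, 0, 0, 0, 0, 0.1]
    - [0, 0, 0, 0, 0, 0, 0.1]
    - [0, 0, 0, 0, 0, 0, 0.1]
    - [0, 0, 0, 0, 0, 0, 0.1]

```text
t: 11.25
tcp_pos: [0.4913, -0.2715, 0.1729]
orientation: [-3.101, -0.5, 0.0]
contact_force: [0.1, 0.3, -1.9]
grip_width: 0.296
finger_force: 25.0
```

```bash
python3 - <<'E'
from h import *
s=read_state();print(s["tcp_pos"],s["grip_width"],s["contact_force"])
im=grab_frame("side");cv2.imwrite("pics/s5.png",cv2.resize(im[70:190,280:420],(700,600),interpolation=cv2.INTER_CUBIC))
E
```

```text
[ 0.49132298 -0.27148349  0.17285284] 0.29550868370927585 [ 0.08605463  0.33217886 -1.92956626]
```

View pics/s5.png

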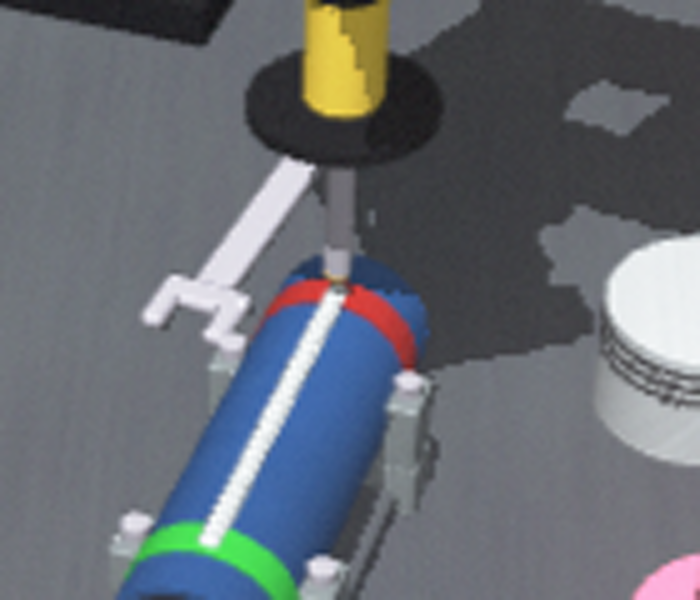

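The tip is over the red end of the weld at crop (338,285). I'll lift and return to the stand.

step_arm:
  increments:
    - [0, 0, 1.5, 0, 0, 0, 0.1]
    - [0, 0, 3, 0, 0, 0, 0.1]
    - [0.6, 2, 4.5, 0, 0, 0, 0.1]
    - [1.5, 5, 5, 0, 0, 0, 0.1]
    - [2.6, 9, 5, 0, 0, 0, 0.1]
    - [3.8, 13, 5, 0, 0, 0, 0.1]
    - [5, 17, 5, 0, 0, 0, 0.1]
    - [6.1, 21, 5, 0, 0, 0, 0.1]
    - [7, 24, 5, 0, 0, 0, 0.1]
    - [7.6, 26, 5, 0, 0, 0, 0.1]

```text
t: 12.3
tcp_pos: [0.5675, -0.0089, 0.2229]
orientation: [-3.1, -0.504, -0.0]
contact_force: [0.5, -0.7, -2.4]
grip_width: 0.301
finger_force: 25.0
```

step_arm:
  increments:
    - [0, 0.2, 0, 0, 0, 0, 0.1]
    - [0, 0.2, -1, 0, 0, 0, 0.1]
    - [0, 0.2, -2, 0, 0, 0, 0.1]
    - [0, 0.2, -2, 0, 0, 0, 0.1]
    - [0, 0.2, -2, 0, 0, 0, 0.1]

```text
t: 12.8
tcp_pos: [0.5667, -0.0106, 0.202]
orientation: [-3.101, -0.498, 0.003]
contact_force: [0.5, -0.8, -2.2]
grip_width: 0.301
finger_force: 25.0
```

```bash
python3 - <<'E'
from h import *
s=read_state();print(s["tcp_pos"],s["grip_width"],s["contact_force"])
im=grab_frame("side");cv2.imwrite("pics/s6.png",cv2.resize(im[150:270,225:365],(700,600),interpolation=cv2.INTER_CUBIC))
E
```

```text
[ 0.5666824  -0.0106132   0.20203129] 0.30069452328944585 [ 0.48212216 -0.77371238 -2.17177187]
```

View pics/s6.png

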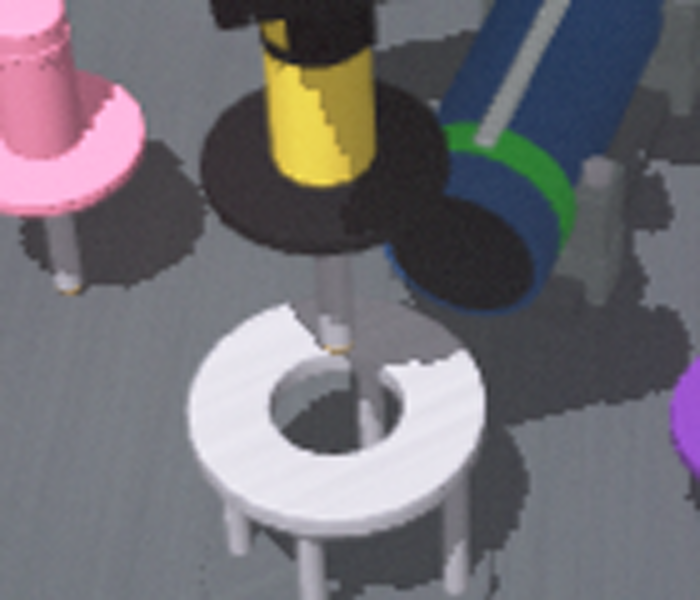

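The tip is at crop (334,350), straight above the hole centre at (337,406). Lowering.

step_arm:
  increments:
    - [0, 0, -1.2, 0, 0, 0, 0.1]
    - [0, 0, -2.5, 0, 0, 0, 0.1]
    - [0, 0, -4, 0, 0, 0, 0.1]
    - [0, 0, -5.5, 0, 0, 0, 0.1]
    - [0, 0, -7, 0, 0, 0, 0.1]
    - [0, 0, -8.2, 0, 0, 0, 0.1]
    - [0, 0, -8.9, 0, 0, 0, 0.1]
    - [0, 0, -9.2, 0, 0, 0, 0.1]
    - [0, 0, -9.3, 0, 0, 0, 0.1]
    - [0, 0, -9.3, 0, 0, 0, 0.1]

```text
t: 13.85
tcp_pos: [0.5678, -0.0098, 0.1102]
orientation: [3.101, 0.5, 0.001]
contact_force: [0.1, 0.2, -2.9]
grip_width: 0.301
finger_force: 25.0
```

step_arm:
  increments:
    - [0, 0, 0, 0, 0, 0, 0.1]
    - [0, 0, -0.1, 0, 0, 0, 0.1]
    - [0, 0, -0.1, 0, 0, 0, 0.1]

```text
t: 14.15
tcp_pos: [0.5674, -0.0097, 0.1091]
orientation: [3.101, 0.5, 0.001]
contact_force: [0.5, -0.5, -2.0]
grip_width: 0.301
finger_force: 25.0
```

step_arm:
  increments:
    - [0, 0, -0.1, 0, 0, 0, 0.1]
    - [0, 0, -0.1, 0, 0, 0, 0.1]
    - [0, 0, -0.1, 0, 0, 0, 0.4]
    - [0, 0, -0.1, 0, 0, 0, 0.7]
    - [0, 0, -0.1, 0, 0, 0, 1]
    - [0, 0, -0.1, 0, 0, 0, 1]
    - [0, 0, -0.1, 0, 0, 0, 1]
    - [0, 0, -0.1, 0, 0, 0, 1]
    - [0, 0, -0.1, 0, 0, 0, 1]
    - [0, 0, -0.1, 0, 0, 0, 1]

```text
t: 15.15
tcp_pos: [0.5673, -0.0097, 0.1079]
orientation: [-3.102, -0.5, 0.0]
contact_force: [-0.2, 0.2, 0.4]
grip_width: 0.935
finger_force: 0.0
```

step_arm:
  increments:
    - [0, 0, 1, 0, 0, 0, 1]
    - [0, 0, 2.5, 0, 0, 0, 1]
    - [0, 0, 4.5, 0, 0, 0, 1]
    - [0, 0, 7, 0, 0, 0, 1]
    - [0, 0, 9.5, 0, 0, 0, 1]
    - [0, 0, 12, 0, 0, 0, 1]
    - [0, 0, 13, 0, 0, 0, 1]
    - [0, 0, 13, 0, 0, 0, 1]
    - [0, 0, 13, 0, 0, 0, 1]

```text
t: 16.05
tcp_pos: [0.5666, -0.0095, 0.2372]
orientation: [-3.101, -0.5, 0.002]
contact_force: [0.9, 0.5, 0.2]
grip_width: 1.001
finger_force: 0.0
```

```bash
python3 - <<'E'
from h import *
s=read_state();print(s["tcp_pos"],s["grip_width"],s["contact_force"])
im=grab_frame("side");cv2.imwrite("pics/s7.png",cv2.resize(im[170:290,225:365],(700,600),interpolation=cv2.INTER_CUBIC))
E
```

```text
[ 0.56661528 -0.00954023  0.23717112] 1.0005932801508062 [0.85041352 0.54308241 0.20123222]
```

View pics/s7.png

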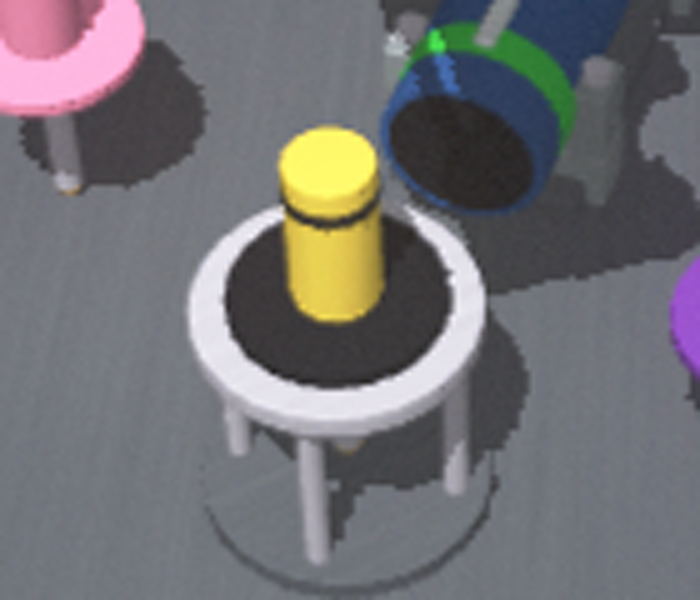

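The probe hangs upright and centred in the ring at crop (335,300), and the gripper is clear of it.

```bash
python3 -c "from station import *; print(finish_job())"
```

```text
the job is handed in; nothing more can be done
None
```

The job is handed in, though no verdict came back: I ran the probe tip a few millimetres above the weld from green to red at about 3.5 cm/s, then stood the probe upright in its stand and let go, at about 16 s.

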